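# Clear the inspection spot and slide the board carrier onto it

## Task

Get the inspection spot ready: put the component case that stands on it, right way up, into the open drawer and push the drawer fully shut. Slide the circuit board carrier across the bench, flat and without lifting it, until all of it lies inside the taped outline. Leave the bottle and the spool where they are.

Things in the scene. Friction and masses are not known exactly. Their poses are not given: they have to be found in the camera images.
- carrier: circuit board carrier, loose, 0.4 to 0.8 kg: aluminium frame 160 (x) x 110 (y) x 28 mm high, rails 10 mm wide, with an amber-brown circuit board 18 mm up. Too wide to grip across. Origin: centre of its underside; x along its long side, z up. It starts flat on the bench to the left or right; the cabinet is on the other side.
- carrier_corner0 (a point): bottom outer corner of the carrier, at (+80, +55, 0) mm in its frame
- carrier_corner1 (a point): bottom outer corner of the carrier, at (+80, -55, 0) mm in its frame
- carrier_corner2 (a point): bottom outer corner of the carrier, at (-80, -55, 0) mm in its frame
- carrier_corner3 (a point): bottom outer corner of the carrier, at (-80, +55, 0) mm in its frame
- outline: the inspection spot: a rectangle of flat white tape on the bench, fixed, no height to speak of; inside the tape it measures 190 (x) x 140 (y) mm, tape 14 mm wide. Origin: its centre, on the bench; x along its long side. The carrier may lie either way round along it.
- case: component case, loose, 0.1 to 0.25 kg: closed black box 84 (x) x 50 (y) x 42 mm high with a paper label on its lid, standing inside the outline at the start. Origin: centre of its underside; x along its long side, z up.
- drawer_floor (a point): centre of the inner floor of the drawer in the low cabinet. Moves with the drawer, which opens to its own -x and is pushed shut along +x; z up. The tray inside is 175 (x) x 138 (y) mm, walls 6 mm thick, 56 mm high above this floor; 66 mm free height under the cabinet top. Outer face of the drawer front: 108 mm from here along -x, its top edge 66 mm above here.
- cab_drawer0_handle (a point): middle of the drawer's bar handle: steel bar 11 mm thick, 90 mm long along the drawer's y, 35 mm ahead of the drawer front, about 62 mm above the bench. Moves with the drawer; same axes.
- cab_drawer0 (a joint): how far the drawer of the cabinet (grey, 220 deep x 180 wide x 100 mm high, white drawer front) is open, m: 0 fully shut, most 0.150. It starts 0.12 to 0.145 open; that length (less 6 mm) of the tray lies in front of the cabinet.
- bottle: white solvent bottle, loose, 48 mm across, 100 mm high, stays where it is. Origin: centre of its underside.
- spool: grey solder spool standing on its flange, loose, 60 mm across, 46 mm high, stays where it is. Origin: centre of its underside.
Not all that is in view belongs to the job. Leave any yellow look-alike of the carrier alone.

How it is judged:
At the end, for the whole second after the job is handed in: The case stands upright (within 0.15 rad) on the floor of the drawer, the drawer is shut to within 6 mm, all four corners of the carrier lie inside the inner edge of the tape (1 mm over is allowed), the carrier lies flat on the bench, and both are at rest (x of case in the frame of drawer_floor between -0.09 and 0.09 m and y of case in the frame of drawer_floor between -0.068 and 0.068 m and z of case in the frame of drawer_floor below 0.012 m and angle between case's own z axis and vertical below 0.15 rad and value of joint cab_drawer0 below 0.006 m and x of carrier_corner0 in the frame of outline between -0.096 and 0.096 m and y of carrier_corner0 in the frame of outline between -0.071 and 0.071 m and x of carrier_corner1 in the frame of outline between -0.096 and 0.096 m and y of carrier_corner1 in the frame of outline between -0.071 and 0.071 m and x of carrier_corner2 in the frame of outline between -0.096 and 0.096 m and y of carrier_corner2 in the frame of outline between -0.071 and 0.071 m and x of carrier_corner3 in the frame of outline between -0.096 and 0.096 m and y of carrier_corner3 in the frame of outline between -0.071 and 0.071 m and height (world z) of carrier below 0.005 m and linear speed of each of carrier, case below 0.01 m/s); the robot touches nothing.
It fails at once if the carrier is lifted off the bench (over 12 mm) or tilted (over 0.15 rad) (height (world z) of carrier above 0.012 m or angle between carrier's own z axis and vertical above 0.15 rad).
It fails at once if the bottle is moved more than 30 mm or tipped (distance of bottle from where it was at the start of the episode above 0.03 m or angle between bottle's own z axis and vertical above 0.35 rad).
It fails at once if the spool is moved more than 30 mm or tipped (distance of spool from where it was at the start of the episode above 0.03 m or angle between spool's own z axis and vertical above 0.35 rad).
It also fails if it takes over 72 s, if anything falls off the work surface, if the arm or the gripper's body presses on something with over 40 N, if the wrist force passes 120 N, or if a joint passes its speed limit or range.

## Robot

A 6-joint arm with a two-finger parallel gripper is mounted at the origin on the work surface. World frame = base frame: x ahead of the robot, y to its left, z up, the work surface at z = 0. Lengths are in m, angles in rad, forces in N, time in s.
With the tool pointing down it reaches from about 0.325 to 0.75 m from the base axis. Payload 7.6 kg.
Tool frame: the origin (TCP) lies on the front face of the gripper's body, between the roots of the fingers; the fingertips stand 73 mm ahead of it and the grasp point (between the pads) lies ahead of it (ctrl.pinch_z is the z of the grasp point in the tool frame, in m); z points along the fingers, y is the line along which they close (so a half turn about z gives the same grasp; the last joint's range is limited). The gripper opens to 85 mm and grips with 20 to 120 N. Pads are 22 mm wide; open, the fingers measure 114 mm over their backs; the gripper's body (76 mm by 85 mm) begins 54 mm behind the grasp point. The pads swing forward as they close: fully open they stand 13 mm farther back than shut.
Start: joints at [-1.335, 0.052, 1.401, -0, 1.689, -0.07], TCP at [0.158, -0.501, 0.304] pointing down, gripper open.
Joint ranges: [-2.9, 2.9], [-0.91, 2.17], [0.12, 2.37], [-1.06, 4.2], [0.26, 2.73], [-2.93, 2.93]. Speed limits (rad/s): [2.57, 2.57, 3.01, 3.14, 3.14, 3.14].

## Interface

Orientations are given as a unit quaternion [x, y, z, w].
In Python, from rig import ctrl, vision gives the robot as it stands. The module is installed in compiled form; this text tells all that it offers.
- The arm moves only by the tool send_rows, never from a script. Its argument "deltas" is a list of rows, each an object with "travel": the shift along the tool's x, y, z in m, a list of three; "twist": the turn about the tool's z in rad; "gripper": the opening, from 0 (shut) to 1 (fully open). In form: [{"travel": [tx, ty, tz], "twist": twist, "gripper": gripper}, ...]. A call has 1 to 12 rows; each row shifts and turns the commanded pose from where the row before left it, along the tool's axes as they then stand; what a row does not reach is not made up. A row lasts 1/12 s, in which the tool goes at most 41.7 mm and 7.16 degrees, less where a joint would pass 70% of its speed; a pose out of reach is approached as far as the arm can. A call with a gripper value outside its range is refused whole. The fingers move at their own pace and stop on an object; "force" is the grip in N (left out, the last holds). Time passes only in rows, so rows that do not move let the fingers close. It gives the time, the measured TCP pose, the force, the opening and the grip force at its end, in the units of the state.
- ctrl.get_state(): the state, without advancing time (a new reading comes with each control period).
- vision.grab_frame(name): name is "scene" or "top" or "wrist"; returns a dict with "frame" (420x560x3 uint8, blue, green, red), "intrinsics" (3x3 intrinsics, pixels), "cam_to_world" (4x4, takes a point from camera to world coordinates); the wrist camera has in their place "mount" (4x4, takes a point from camera to tool coordinates, whose origin is the TCP and whose axes are the flange's). Camera axes: x right, y down, z forward; pixel columns grow to the right and rows downward; lengths in m; the calibration is good to about 2 mm. A picture is of the moment at which its call begins: read the wrist's pose just before it. There is no depth.
- ctrl.job_done(): hands the job in; it is judged then, once.
The state is a dict: "time": time; "qpos": joint angles; "qd": joint speeds; "joint_efforts": joint torques, N m; "ee_pos": TCP position; "eef_rot": TCP orientation; "force": force on the tool from outside, world axes, zero at the start; "moment": the same for the moment, N m; "gripper_width": opening from 0.0 (shut) to 1.0 (fully open); "grasp_force": force on a finger pad.
Only numpy, scipy, OpenCV 4.12 (cv2) and the standard library are available. Lean on these libraries where they do the work, as an engineer would, in place of code of your own. Each camera call takes 0.05 s, during which the arm holds its last target. There are 200 camera calls.

## Working session

There is one attempt and no reset: what is moved stays moved. The work goes in short steps, Python scripts to look and compute and a tool call to move; the robot and the scene stay as the last step left them, time stands still between calls to the robot, and variables do not carry over. Pictures are saved under pics/ and viewed, at most 10 in all, crops included, and the job is handed in when it is done.

Besides the shell and the picture viewer there is one more tool, called after "Call:" as name(argument=value, ...), one argument or row to a line, values as JSON. send_rows: Moves the arm, as the interface text tells. Its arguments: {"type":"object","properties":{"deltas":{"type":"array","items":{"type":"object","properties":{"travel":{"type":"array","items":{"type":"number"}},"twist":{"type":"number"},"gripper":{"type":"number"}}}},"force":{"type":"number"}},"required":["deltas"]}

```bash
mkdir -p pics
cat > h.py <<'E'
import numpy as np, cv2
from rig import ctrl, vision
def grab(n):
    d=vision.grab_frame(n); return d
def ray(d,u,v,T=None):
    T=np.array(d["cam_to_world"]) if T is None else T
    r=T[:3,:3]@np.linalg.inv(np.array(d["intrinsics"]))@np.array([u,v,1.]); return T[:3,3],r/np.linalg.norm(r)
def onz(d,u,v,z,T=None):
    o,r=ray(d,u,v,T); return o+r*(z-o[2])/r[2]
def tri(a,b):
    (o1,r1),(o2,r2)=a,b
    s=np.linalg.lstsq(np.c_[r1,-r2],o2-o1,rcond=None)[0]
    p,q=o1+s[0]*r1,o2+s[1]*r2; return (p+q)/2,np.linalg.norm(p-q)
E
python3 - <<'E'
from h import *
s=ctrl.get_state(); print({k:np.round(v,3).tolist() for k,v in s.items()}, ctrl.pinch_z)
for n in ("top","scene"):
    d=grab(n); cv2.imwrite(f"pics/{n}0.png",d["frame"]); print(n,np.round(d["cam_to_world"],3).tolist(),np.round(d["intrinsics"],1).tolist())
E
```

```text
{'time': 0.0, 'qpos': [-1.335, 0.053, 1.402, -0.0, 1.689, -0.07], 'qd': [0.001, -0.001, -0.001, -0.0, 0.001, 0.0], 'joint_efforts': [0.002, -38.167, -36.019, 0.0, 0.006, 0.0], 'ee_pos': [0.158, -0.5, 0.303], 'eef_rot': [0.988, 0.152, -0.0, -0.001], 'force': [-0.037, 0.172, 0.454], 'moment': [-0.0, 0.011, -0.007], 'grasp_force': 0.0, 'gripper_width': 0.996} 0.0539
top [[-0.026, -0.997, 0.075, 0.432], [-1.0, 0.026, 0.004, -0.023], [-0.006, -0.075, -0.997, 1.383], [0.0, 0.0, 0.0, 1.0]] [[400.1, 0.0, 284.3], [0.0, 400.1, 203.4], [0.0, 0.0, 1.0]]
scene [[0.582, 0.468, -0.665, 1.241], [0.813, -0.328, 0.482, -0.548], [0.007, -0.821, -0.571, 0.657], [0.0, 0.0, 0.0, 1.0]] [[404.5, 0.0, 281.3], [0.0, 404.5, 204.3], [0.0, 0.0, 1.0]]
```

View pics/top0.png

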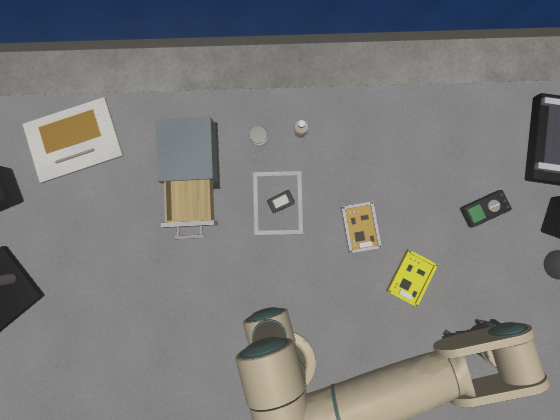

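View pics/scene0.png

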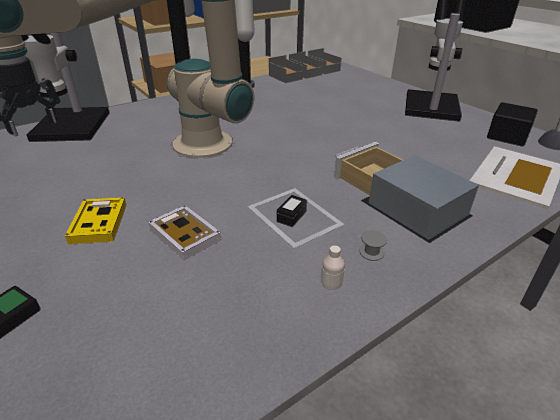

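The top view shows the outline around (278,203) with the case at (281,201) on it. The carrier is at (361,227) with its yellow look-alike at (412,278). The open drawer is at (189,200) with its handle at (190,233), the spool at (258,135) and the bottle at (301,128). The scene view shows the same layout: case (292,209), carrier (185,230), drawer (370,170).

```bash
cat > m0.py <<'E'
from h import *
def rect(d,mask,z):
    cs,_=cv2.findContours(mask.astype(np.uint8),cv2.RETR_EXTERNAL,cv2.CHAIN_APPROX_NONE)
    c=max(cs,key=cv2.contourArea)[:,0]
    p=np.array([onz(d,u,v,z)[:2] for u,v in c],np.float32)
    (cx,cy),(w,h),a=cv2.minAreaRect(p*1000)
    if w<h: a+=90; w,h=h,w
    return np.round([cx,cy,w,h,a],1)
d=grab("top"); f=d["frame"].astype(int); g=f.mean(2); sat=f.max(2)-f.min(2)
def win(m,u0,u1,v0,v1):
    o=np.zeros_like(m); o[v0:v1,u0:u1]=m[v0:v1,u0:u1]; return o
print("tape outer",rect(d,win((g>140),245,310,165,242),0))
print("case black",rect(d,win((g<60),262,300,185,218),.042))
lab=win((g>150),262,300,190,214); print("label",rect(d,lab,.042))
print("carrier",rect(d,win((g>130)|(sat>40),335,388,195,257),.028))
print("amber",rect(d,win((sat>40),335,388,195,257),.018))
print("tray wood",rect(d,win((sat>25),160,220,172,226),.05))
print("front",rect(d,win((g>140),155,222,216,229),.10))
print("handle",rect(d,win((g>110),170,212,229,242),.062))
print("cabinet",rect(d,win((g>70)&(f[...,0]>f[...,2]+8),150,219,110,185),.10))
print("bottle",onz(d,301,128,.09)[:2],"spool",onz(d,258,135,.046)[:2])
s=grab("scene"); f2=s["frame"].astype(int); g2=f2.mean(2)
# label centroid in both views -> lid height
l2=win((g2>150),280,305,195,215)
c=lambda m:np.argwhere(m).mean(0)[::-1]
a=c(win(g>165,270,292,192,210)); b=c(win(g2>165,284,304,196,212)); print("lid",tri(ray(d,*a),ray(s,*b)),a,b)
am=c(win((f.max(2)-f.min(2)>40),335,388,195,257)); 
b2=c(win((f2[...,2]-f2[...,0]>40),148,222,203,260)); print("board",tri(ray(d,*am),ray(s,*b2)))
big=cv2.resize(d["frame"][100:260,150:390],None,fx=3.3,fy=3.3,interpolation=cv2.INTER_CUBIC); cv2.imwrite("pics/top1.png",big)
E
python3 m0.py
```

```text
tape outer [540.1   7.3 220.5 172.1 179.9]Traceback (most recent call last):
  File "m0.py", line 13, in <module>
    print("case black",rect(d,win((g<60),262,300,185,218),.042))
                       ~~~~^^^^^^^^^^^^^^^^^^^^^^^^^^^^^^^^^^^^
  File "m0.py", line 4, in rect
    c=max(cs,key=cv2.contourArea)[:,0]
      ~~~^^^^^^^^^^^^^^^^^^^^^^^^
ValueError: max() iterable argument is empty
```

```bash
sed -i 's/(g<60)/(g<72)/; s/^print("case black.*$/print(g[196:208:3,268:296:2].astype(int)); &/' m0.py
python3 m0.py
```

```text
tape outer [5.400e+02 7.000e+00 2.208e+02 1.716e+02 3.000e-01]
[[134 132 132  81  76  81 142 189 187 181  78  78  96 136]
 [ 83  79  79 139 188 190 187 187 187 187 133  80  76 133]
 [ 75  76  90 187 187 189 188 186 189 185 132  80  80  86]
 [126  76  77 144 187 188 187 130  79  79  69  66 134 135]]
case black [504.9  18.4   0.    0.    0. ]
label [542.1  -4.1  48.2  27.2 115.1]
carrier [ 452.8 -274.6  207.6  176.5  178. ]
amber [ 448.3 -274.8  141.1   88.5    8.1]
tray wood [551.  304.  163.  139.   91.4]
front [477.  298.2 170.5  38.5  88.5]
handle [435.1 295.  136.1  39.5  88.5]
cabinet [717.3 305.9 203.2 177.4   1.4]
bottle [ 0.77639805 -0.07847426] spool [0.76796237 0.06634953]
lid (array([ 0.54106114, -0.00492824,  0.04344714]), np.float64(0.0008627937175445075)) [280.55652174 200.97391304] [292.04545455 203.55454545]
board (array([ 0.45372492, -0.27587558,  0.0202151 ]), np.float64(0.0036133412069428365))
```

Call:
send_rows(
  deltas=[
    {"twist": -0.12, "gripper": 1},
    {"twist": -0.12},
    {"twist": -0.12},
    {"twist": -0.12},
    {"twist": -0.12},
    {"twist": -0.12},
    {"twist": -0.12},
    {"twist": -0.12},
    {"twist": -0.12},
    {"twist": -0.12},
    {"twist": -0.12},
    {"twist": -0.12},
  ],
)

```text
$.deltas[0]: bad value
```

Call:
send_rows(
  deltas=[
    {"twist": -0.09},
    {"twist": -0.09},
    {"twist": -0.08},
    {"travel": [0.018, 0.0345, 0]},
    {"travel": [0.018, 0.0345, 0]},
    {"travel": [0.018, 0.0345, 0]},
    {"travel": [0.018, 0.0345, 0]},
    {"travel": [0.018, 0.0345, 0]},
    {"travel": [0.018, 0.0345, 0]},
    {"travel": [0.018, 0.0345, 0]},
    {"travel": [0.018, 0.0345, 0]},
    {"travel": [0.018, 0.0345, 0]},
  ],
)

```text
$.deltas[0]: bad value
```

Call:
send_rows(
  deltas=[
    {"travel": [0.018, 0.0345, 0]},
    {"travel": [0.018, 0.0345, 0]},
    {"travel": [0.018, 0.0345, 0]},
    {"travel": [0.018, 0.0345, 0]},
    {"travel": [0.018, 0.0345, 0]},
    {"travel": [0.018, 0.0345, 0]},
    {"travel": [0.018, 0.0345, 0]},
    {"travel": [0, 0, 0]},
    {"travel": [0, 0, 0]},
  ],
)

```text
$.deltas[0]: bad value
```

```bash
cat >> h.py <<'E'
from scipy.spatial.transform import Rotation as R
def wrist():
    s=ctrl.get_state(); d=grab("wrist"); T=np.eye(4); T[:3,:3]=R.from_quat(s["eef_rot"]).as_matrix(); T[:3,3]=s["ee_pos"]
    d["cam_to_world"]=T@np.array(d["mount"]); return s,d
def psi(s):
    y=R.from_quat(s["eef_rot"]).as_matrix()[:,1]; return np.degrees(np.arctan2(y[1],y[0]))
def win(m,u0,u1,v0,v1):
    o=np.zeros_like(m); o[v0:v1,u0:u1]=m[v0:v1,u0:u1]; return o
def rect(d,mask,z,dbg=0):
    cs,_=cv2.findContours(mask.astype(np.uint8),cv2.RETR_EXTERNAL,cv2.CHAIN_APPROX_NONE)
    c=max(cs,key=cv2.contourArea)[:,0]
    p=np.array([onz(d,u,v,z)[:2] for u,v in c],np.float32)
    (cx,cy),(w,h),a=cv2.minAreaRect(p*1000)
    if w<h: a+=90; w,h=h,w
    return np.round([cx,cy,w,h,a],1)
def plan(x,y,z,p):
    s=ctrl.get_state(); q=psi(s); tw=(p-q+90)%180-90
    d=np.array([x,y,z])-s["ee_pos"]
    f=lambda b:np.round([-d[0]*np.sin(b)+d[1]*np.cos(b), d[0]*np.cos(b)+d[1]*np.sin(b), -d[2]],4)
    print("pos",np.round(s["ee_pos"],4),"psi",round(q,2),"q6",round(s["qpos"][5],2),"twist",round(-np.radians(tw),4),"before",f(np.radians(q)),"after",f(np.radians(q+tw)))
E
python3 - <<'E'
from h import *
s,d=wrist(); print(s["ee_pos"],psi(s)); print(np.round(d["mount"],3).tolist()); cv2.imwrite("pics/w1.png",d["frame"])
np.savez("w1.npz",f=d["frame"],T=d["cam_to_world"],K=d["intrinsics"])
E
```

```text
[ 0.15807985 -0.5005575   0.30352612] -72.47687058651958
[[0.0, -0.961, -0.278, 0.071], [1.0, 0.0, 0.0, 0.0], [-0.0, -0.278, 0.961, -0.07], [0.0, 0.0, 0.0, 1.0]]
```

View pics/w1.png

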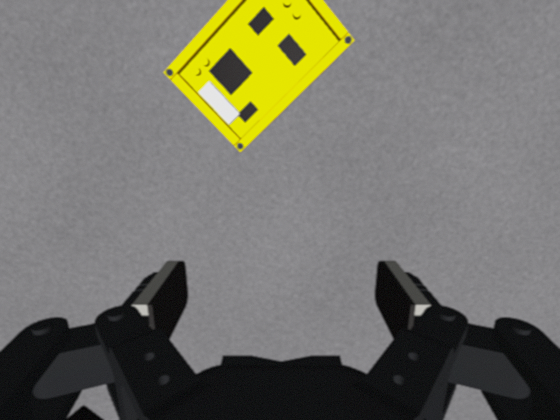

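The arm hasn't moved, because every row needs all its fields. The picture shows the yellow look-alike at (260,60) and the open fingers at (160,300) and (400,300).

Call:
send_rows(
  deltas=[
    {"travel": [0, 0, 0], "twist": -0.12, "gripper": 1},
    {"travel": [0, 0, 0], "twist": -0.12, "gripper": 1},
    {"travel": [0, 0, 0], "twist": -0.12, "gripper": 1},
    {"travel": [0, 0, 0], "twist": -0.12, "gripper": 1},
    {"travel": [0, 0, 0], "twist": -0.12, "gripper": 1},
    {"travel": [0, 0, 0], "twist": -0.12, "gripper": 1},
    {"travel": [0, 0, 0], "twist": -0.12, "gripper": 1},
    {"travel": [0, 0, 0], "twist": -0.12, "gripper": 1},
    {"travel": [0, 0, 0], "twist": -0.12, "gripper": 1},
    {"travel": [0, 0, 0], "twist": -0.12, "gripper": 1},
    {"travel": [0, 0, 0], "twist": -0.12, "gripper": 1},
    {"travel": [0, 0, 0], "twist": -0.12, "gripper": 1},
  ],
)

```text
time: 1.3
ee_pos: [0.1581, -0.5006, 0.3038]
eef_rot: [0.64, 0.768, 0.0, -0.0]
force: [0.3, 0.9, 0.1]
gripper_width: 1.004
grasp_force: 0.0
```

Call:
send_rows(
  deltas=[
    {"travel": [0, 0, 0], "twist": -0.09, "gripper": 1},
    {"travel": [0, 0, 0], "twist": -0.09, "gripper": 1},
    {"travel": [0, 0, 0], "twist": -0.08, "gripper": 1},
    {"travel": [0.018, 0.0345, 0], "twist": 0, "gripper": 1},
    {"travel": [0.018, 0.0345, 0], "twist": 0, "gripper": 1},
    {"travel": [0.018, 0.0345, 0], "twist": 0, "gripper": 1},
    {"travel": [0.018, 0.0345, 0], "twist": 0, "gripper": 1},
    {"travel": [0.018, 0.0345, 0], "twist": 0, "gripper": 1},
    {"travel": [0.018, 0.0345, 0], "twist": 0, "gripper": 1},
    {"travel": [0.018, 0.0345, 0], "twist": 0, "gripper": 1},
    {"travel": [0.018, 0.0345, 0], "twist": 0, "gripper": 1},
    {"travel": [0.018, 0.0345, 0], "twist": 0, "gripper": 1},
  ],
)

```text
time: 2.3
ee_pos: [0.3721, -0.2211, 0.3041]
eef_rot: [0.538, 0.843, -0.0, 0.0]
force: [0.7, -0.7, -0.5]
gripper_width: 0.999
grasp_force: 0.0
```

Run:
```python
from h import *
s,d=wrist(); print(s["ee_pos"],psi(s)); cv2.imwrite("pics/w2.png",d["frame"])
np.savez("w2.npz",f=d["frame"],T=d["cam_to_world"],K=d["intrinsics"])
d=grab("top"); f=d["frame"].astype(int); g=f.mean(2); sat=f.max(2)-f.min(2); print("carrier",rect(d,win((g>155)|(sat>40),335,388,195,257),.028))
```

```text
[ 0.37209362 -0.22112618  0.3040885 ] 24.912791994061163
carrier [ 471.4 -271.3  113.1  108.8    7.6]
```

View pics/w2.png

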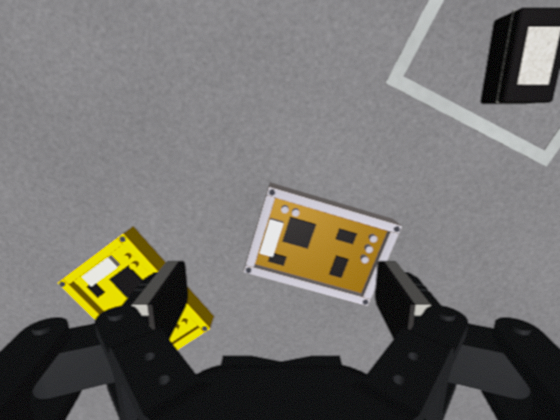

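Wrist view: the carrier's corners are at (271,186), (400,228), (368,303) and (248,270), and its upper (+y) rail is clear of tall parts near (325,204). The case is at (535,55) inside the tape.

Call:
send_rows(
  deltas=[
    {"travel": [0.012, 0.0345, 0], "twist": 0, "gripper": 1},
    {"travel": [0.012, 0.0345, 0], "twist": 0, "gripper": 1},
    {"travel": [0.012, 0.0345, 0], "twist": 0, "gripper": 1},
    {"travel": [0.012, 0.0345, 0], "twist": 0, "gripper": 1},
    {"travel": [0.012, 0.0345, 0], "twist": 0, "gripper": 1},
    {"travel": [0.012, 0.0345, 0], "twist": 0, "gripper": 1},
    {"travel": [0.012, 0.0345, 0], "twist": 0, "gripper": 1},
    {"travel": [0, 0, 0], "twist": 0, "gripper": 1},
    {"travel": [0, 0, 0], "twist": 0, "gripper": 1},
  ],
)

```text
time: 3.15
ee_pos: [0.5556, -0.0443, 0.3028]
eef_rot: [0.537, 0.844, -0.001, -0.001]
force: [-0.8, -0.3, -0.2]
gripper_width: 0.999
grasp_force: 0.0
```

Run:
```python
from h import *
s,d=wrist(); print(s["ee_pos"],psi(s)); cv2.imwrite("pics/w3.png",d["frame"])
f=d["frame"].astype(int); g=f.mean(2)
np.savez("w3.npz",f=d["frame"],T=d["cam_to_world"],K=d["intrinsics"])
m=(g>150); m[320:]=0
n,l,st,c=cv2.connectedComponentsWithStats(m.astype(np.uint8))
for i in range(1,n):
    if st[i,4]>150: print("bright",st[i],rect(d,l==i,.042), "z0",rect(d,l==i,0))
m=(g<60); n,l,st,c=cv2.connectedComponentsWithStats(m.astype(np.uint8))
for i in range(1,n):
    if st[i,4]>150: print("dark",st[i])
```

```text
[ 0.55559683 -0.04427634  0.3028191 ] 25.04206641786025
bright [ 173   11  237  223 8993] [538.9   8.  196.2 151.9   0. ] z0 [540.6   6.5 221.1 171.2   0. ]
bright [ 271  120   31   50 1502] [541.9  -4.1  49.6  30.4 114.5] z0 [543.9  -7.1  55.9  34.3 114.5]
bright [466 150  21  37 283] [729.1  58.1  38.4  14.2 101.6] z0 [754.8  63.   43.2  16.  101.6]
bright [  58  256   86   62 1072] [ 417.9 -255.8   89.7   83.1    8.1] z0 [ 404.1 -290.7  101.1   93.6    8.1]
bright [ 69 284  18  34 440] [ 396.  -273.    43.2   16.2   97.8] z0 [ 379.5 -310.1   48.7   18.2   97.8]
bright [182 289  16  31 247] [ 518.2 -221.5   43.1   11.1  100.5] z0 [ 517.3 -252.    48.6   12.6  100.5]
bright [442 288  39  24 640] [809.6 -77.5  47.4  29.3   3.5] z0 [845.6 -89.8  53.4  33.    3.5]
dark [ 480    0   80   43 1656]
dark [ 262  103   49   81 1800]
dark [477 156  20  29 236]
dark [    0   261   560   159 49937]
```

View pics/w3.png

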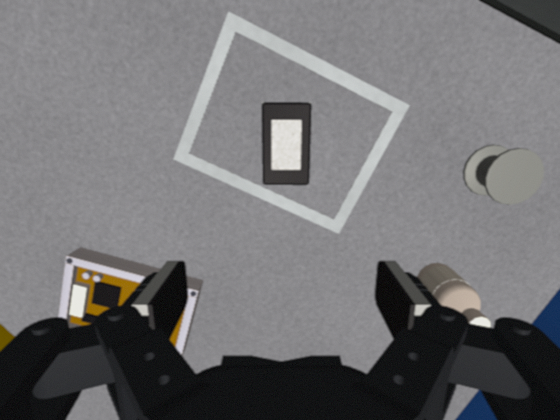

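The case sits centred at (287,144) and the tape is complete from (180,157) to (408,106). The spool is at (503,173) and the bottle at (455,290). Tape centre comes out at (540.5, 6.6) mm with yaw 0. Case centre is (542, -4.4) mm with yaw 114.5°.

Run:
```python
from h import *
plan(.542,-.0045,.080,24.5)
```

```text
pos [ 0.555  -0.0452  0.3033] psi 24.95 q6 -0.58 twist 0.0079 before [0.0424 0.0054 0.2233] after [0.0424 0.005  0.2233]
```

Call:
send_rows(
  deltas=[
    {"travel": [0.0212, 0.0025, 0.02], "twist": 0.008, "gripper": 1},
    {"travel": [0.0212, 0.0025, 0.03], "twist": 0, "gripper": 1},
    {"travel": [0, 0, 0.035], "twist": 0, "gripper": 1},
    {"travel": [0, 0, 0.035], "twist": 0, "gripper": 1},
    {"travel": [0, 0, 0.035], "twist": 0, "gripper": 1},
    {"travel": [0, 0, 0.03], "twist": 0, "gripper": 1},
    {"travel": [0, 0, 0.02], "twist": 0, "gripper": 1},
    {"travel": [0, 0, 0.0183], "twist": 0, "gripper": 1},
    {"travel": [0, 0, 0], "twist": 0, "gripper": 1},
    {"travel": [0, 0, 0], "twist": 0, "gripper": 0.4},
    {"travel": [0, 0, 0], "twist": 0, "gripper": 0.4},
    {"travel": [0, 0, 0], "twist": 0, "gripper": 0.4},
  ],
  force=40,
)

```text
time: 4.2
ee_pos: [0.5427, -0.0049, 0.0827]
eef_rot: [0.541, 0.841, 0.001, 0.002]
force: [0.8, 0.7, -0.0]
gripper_width: 0.606
grasp_force: 0.0
```

Call:
send_rows(
  deltas=[
    {"travel": [0, 0, 0], "twist": 0, "gripper": 0.4},
    {"travel": [0, 0, 0], "twist": 0, "gripper": 0.4},
    {"travel": [0, 0, 0], "twist": 0, "gripper": 0.4},
  ],
)

```text
time: 4.45
ee_pos: [0.5428, -0.0047, 0.0828]
eef_rot: [0.541, 0.841, 0.001, 0.002]
force: [-0.8, -1.1, 7.1]
gripper_width: 0.577
grasp_force: 43.6
```

Call:
send_rows(
  deltas=[
    {"travel": [0, 0, -0.015], "twist": 0, "gripper": 0.4},
    {"travel": [0, 0, -0.03], "twist": 0, "gripper": 0.4},
    {"travel": [0, 0, -0.035], "twist": 0, "gripper": 0.4},
    {"travel": [0, 0, -0.035], "twist": -0.117, "gripper": 0.4},
    {"travel": [0, 0, -0.035], "twist": -0.117, "gripper": 0.4},
    {"travel": [0, 0, -0.03], "twist": -0.117, "gripper": 0.4},
    {"travel": [0, 0, 0], "twist": -0.117, "gripper": 0.4},
    {"travel": [0, 0, 0], "twist": -0.117, "gripper": 0.4},
    {"travel": [0, 0, 0], "twist": -0.117, "gripper": 0.4},
    {"travel": [0, 0, 0], "twist": -0.117, "gripper": 0.4},
    {"travel": [0, 0, 0], "twist": -0.117, "gripper": 0.4},
    {"travel": [0, 0, 0], "twist": -0.117, "gripper": 0.4},
  ],
)

```text
time: 5.45
ee_pos: [0.5416, -0.0043, 0.2608]
eef_rot: [0.042, 0.999, -0.0, 0.0]
force: [-0.3, -0.0, -2.2]
gripper_width: 0.582
grasp_force: 42.4
```

Call:
send_rows(
  deltas=[
    {"travel": [0.0036, 0.034, 0], "twist": -0.114, "gripper": 0.4},
    {"travel": [0.0036, 0.034, 0], "twist": 0, "gripper": 0.4},
    {"travel": [0.0036, 0.034, 0], "twist": 0, "gripper": 0.4},
    {"travel": [0.0036, 0.034, 0], "twist": 0, "gripper": 0.4},
    {"travel": [0.0036, 0.034, 0], "twist": 0, "gripper": 0.4},
    {"travel": [0.0036, 0.034, 0], "twist": 0, "gripper": 0.4},
    {"travel": [0.0036, 0.034, 0], "twist": 0, "gripper": 0.4},
    {"travel": [0.0036, 0.034, 0], "twist": 0, "gripper": 0.4},
    {"travel": [0.0036, 0.03, 0], "twist": 0, "gripper": 0.4},
    {"travel": [0, 0, 0], "twist": 0, "gripper": 0.4},
    {"travel": [0, 0, 0], "twist": 0, "gripper": 0.4},
  ],
)

```text
time: 6.37
ee_pos: [0.5056, 0.2985, 0.2604]
eef_rot: [-0.013, 1.0, -0.0, -0.0]
force: [-0.3, -0.2, -2.5]
gripper_width: 0.575
grasp_force: 42.9
```

Run:
```python
from h import *
s,d=wrist(); print(s["ee_pos"],psi(s),s["qpos"][5],s["grasp_force"]); cv2.imwrite("pics/w4.png",d["frame"])
np.savez("w4.npz",f=d["frame"],T=d["cam_to_world"],K=d["intrinsics"])
```

```text
[0.50562664 0.29846227 0.26043079] 91.49368724373025 -1.1264601500571088 42.91963219642639
```

View pics/w4.png

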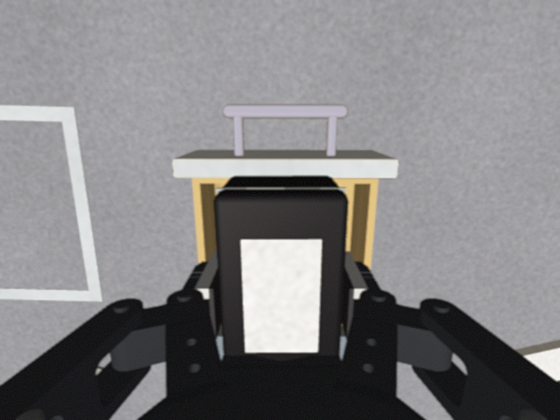

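The drawer is visible behind the held case: handle bar at (285,111), front's top edge across (174..397, 158–177), and tray side walls at columns 193 and 378. The case looks square to the drawer.

Run:
```python
from h import *
z=np.load("w4.npz"); d={"frame":z["f"],"cam_to_world":z["T"],"intrinsics":z["K"]}
f=d["frame"].astype(int); g=f.mean(2)
for r in (165,172): c=np.where(g[r,100:450]>170)[0]+100; print("front row",r,c.min(),c.max())
for c in (190,230,330,380): rr=np.where(g[140:185,c]>170)[0]+140; print("front col",c,rr.min(),rr.max())
hb=win((g>150)&(f[...,0]>f[...,1]+5),215,360,95,123); n=np.argwhere(hb); print("bar rows",n[:,0].min(),n[:,0].max(),n[:,1].min(),n[:,1].max(),len(n))
t=grab("top"); F=t["frame"].astype(int); G=F.mean(2)
print(G[214:242:1,178].astype(int)); print(G[220:228,156:220:2].astype(int)); print("barcols",G[235:240,170:210:2].astype(int))
```

```text
front row 165 172 398
front row 172 173 397
front col 190 159 178
front col 230 159 177
front col 330 140 176
front col 380 159 177
bar rows 97 122 223 346 1348
[ 82  81  68 111 166 173 175 174 175 174 174 175 174 174 174 174 174 175
 176 147 160 149 151 151 148 112 132 136]
[[ 89 130 152 117 112  89  63  61 174 175 174 175  90  82  83  83  89 149
  149 150 150 150 147 125 153 132 143 155 152 105 122 131]
 [127 126 102 112  97  65  58  54 176 174 174 174 154  82  83  83  91 154
  162 169 174 175 170 171 170 171 170 169 169  81  94 132]
 [148 105 114 104  78  66  64  58 115 174 174 175 176  84  82  82  83 135
  166 169 169 168 169 171 168 169 169 169 169 102  94 133]
 [ 94 104 110 125 147 144 140  67 104 175 175 174 175  84  83  84  83 133
  166 168 168 168 169 170 170 168 170 170 170 106  92 132]
 [129 133 141 173 173 172 166  67  69 175 174 174 176 106  82  82  83  92
  166 167 167 165 168 169 167 167 168 173 169 103  93 124]
 [131 131 141 172 172 173 166  71  70 120 175 175 174 173  84  83  83  83
  170 152 141 122 123  95  78  87  98 101 109 109 110 131]
 [130 128 138 172 170 173 167  75  73  95 175 174 174 173  82  83  83  82
   95 109 112 117 153 116 130 131 130 133 133 129 130 132]
 [130 128 131 121 100  88  88  98 108 111 174 174 174 174  76  83  83  83
   93 131 133 132 154 102 130 135 130 130 131 132 133 131]]
barcols [[131 130 131 138 149 177 174 175 176 105  83  82  82 100 152 154 152 140
  131 131]
 [130 130 137 153 151 150 174 174 174 173  83  82  82  90 151 150 150 140
  131 130]
 [131 130 129 151 151 117 174 174 174 176  83  83  82  83 146 146 147 119
  132 129]
 [130 130 106 150 148 147 174 175 174 175  85  82  83  82  93 131 132 131
  132 130]
 [131 131 129 114 112 130 173 174 174 174 109  83  83  82  93 131 132 132
  132 132]]
```

Run:
```python
from h import *
z=np.load("w4.npz"); d={"frame":z["f"],"cam_to_world":z["T"],"intrinsics":z["K"]}
g=z["f"].astype(int).mean(2); rr=np.where(g[98:130,285]>150)[0]+98; print("bar rows at 285",rr.min(),rr.max()); br=(rr.min()+rr.max())/2
t=grab("top"); G=cv2.imread("pics/top0.png").astype(int).mean(2)
print(G[215:243,190].astype(int)); print(G[223,155:222].astype(int)); print(G[237,170:210].astype(int))
n=np.argwhere(win(G>150,170,212,232,241)); print("top bar",n.mean(0),n.min(0),n.max(0))
n2=np.argwhere(win(G>160,155,222,218,228)); print("top front",n2.mean(0),n2.min(0),n2.max(0))
for h in (.09,.095,.1): print(h,[np.round(onz(d,u,v,h)[:2]*1000,1) for u,v in ((172.5,159),(398,159),(173,177.5),(397.5,177.5))], "top",np.round(onz(t,n2.mean(0)[1],n2.mean(0)[0],h)[:2]*1000,1))
for h in (.03,.062): print("bar",h,np.round(onz(d,284.5,br,h)[:2]*1000,1),np.round(onz(t,190,236.5,h)[:2]*1000,1))
print("front tri",tri(ray(d,285.3,168),ray(t,*n2.mean(0)[::-1])))
print("wall",[np.round(onz(d,u,200,.085)[:2]*1000,1) for u in (193,378)])
```

```text
bar rows at 285 98 129
[150 149 150 150 150 151 158 169 169 171 174 101 132 133 135 134 134 133
 134 135 138 153 151 122 136 136 137 136]
[130 131 133 134 133 143 177 176 177 177 176 175 174 174 175 176 175 176
 175 174 174 173 172 172 172 172 170 171 171 170 168 168 168 169 171 169
 170 169 170 171 171 170 169 169 170 171 173 173 172 172 171 171 172 173
 172 172 173 173 165 108  94  94 102 134 134 132 132]
[131 131 132 132 131 153 153 153 152 152 152 152 152 152 152 150 151 151
 150 151 151 152 151 151 151 152 150 149 149 151 148 146 149 142 121 133
 134 133 131 134]
top bar [235.84337349 188.27710843] [232 175] [238 203]
top front [223.31797235 186.64516129] [221 161] [226 213]
0.09 [array([468.2, 215.2]), array([463.8, 385.2]), array([482.4, 214.6]), array([477.9, 386.6])] top [473.  300.4]
0.095 [array([467.5, 216.9]), array([463.2, 383.3]), array([481.4, 216.3]), array([477. , 384.7])] top [472.9 299.1]
0.1 [array([466.9, 218.6]), array([462.6, 381.5]), array([480.4, 218. ]), array([476.1, 382.9])] top [472.7 297.9]
bar 0.03 [432.6 299.3] [430.2 304.3]
bar 0.062 [432.9 299. ] [430.2 296.6]
front tri (array([0.47297793, 0.30049398, 0.08931532]), np.float64(0.00014182548637800224))
wall [array([501.2, 227.6]), array([497.3, 375.3])]
```

Call:
send_rows(
  deltas=[
    {"travel": [-0.0182, 0.0013, 0], "twist": 0, "gripper": 0.4},
    {"travel": [-0.0182, 0.0013, 0], "twist": 0, "gripper": 0.4},
    {"travel": [0, 0, 0.03], "twist": 0, "gripper": 0.4},
    {"travel": [0, 0, 0.035], "twist": 0, "gripper": 0.4},
    {"travel": [0, 0, 0.035], "twist": 0, "gripper": 0.4},
    {"travel": [0, 0, 0.025], "twist": 0, "gripper": 0.4},
    {"travel": [0, 0, 0.01], "twist": 0, "gripper": 0.4},
    {"travel": [0, 0, 0.005], "twist": 0, "gripper": 0.4},
    {"travel": [0, 0, 0.003], "twist": 0, "gripper": 0.4},
    {"travel": [0, 0, 0], "twist": 0, "gripper": 0.4},
    {"travel": [0, 0, 0], "twist": 0, "gripper": 0.4},
  ],
)

```text
time: 7.43
ee_pos: [0.5436, 0.3008, 0.1198]
eef_rot: [-0.012, 1.0, 0.001, 0.002]
force: [1.0, -0.8, -2.1]
gripper_width: 0.575
grasp_force: 42.8
```

Call:
send_rows(
  deltas=[
    {"travel": [0, 0, 0.002], "twist": 0, "gripper": 0.4},
    {"travel": [0, 0, 0.002], "twist": 0, "gripper": 0.4},
    {"travel": [0, 0, 0], "twist": 0, "gripper": 0.4},
  ],
)

```text
time: 7.68
ee_pos: [0.5427, 0.3006, 0.1138]
eef_rot: [-0.012, 1.0, 0.0, 0.0]
force: [0.2, -0.7, -2.9]
gripper_width: 0.579
grasp_force: 42.8
```

Call:
send_rows(
  deltas=[
    {"travel": [0, 0, 0.003], "twist": 0, "gripper": 0.4},
    {"travel": [0, 0, 0], "twist": 0, "gripper": 0.4},
  ],
)

```text
time: 7.85
ee_pos: [0.5424, 0.3005, 0.11]
eef_rot: [-0.012, 1.0, -0.0, -0.0]
force: [0.0, -0.5, -2.2]
gripper_width: 0.577
grasp_force: 42.8
```

Call:
send_rows(
  deltas=[
    {"travel": [0, 0, 0.002], "twist": 0, "gripper": 0.4},
    {"travel": [0, 0, 0], "twist": 0, "gripper": 0.4},
  ],
)

```text
time: 8.02
ee_pos: [0.5425, 0.3005, 0.1081]
eef_rot: [-0.012, 1.0, -0.0, -0.0]
force: [-0.6, -0.3, -2.7]
gripper_width: 0.581
grasp_force: 42.8
```

Call:
send_rows(
  deltas=[
    {"travel": [0, 0, 0.002], "twist": 0, "gripper": 0.4},
    {"travel": [0, 0, 0], "twist": 0, "gripper": 0.4},
  ],
)

```text
time: 8.18
ee_pos: [0.5425, 0.3005, 0.1061]
eef_rot: [-0.012, 1.0, -0.0, -0.0]
force: [-0.6, 1.4, -2.1]
gripper_width: 0.583
grasp_force: 42.8
```

Call:
send_rows(
  deltas=[
    {"travel": [0, 0, 0.0015], "twist": 0, "gripper": 0.4},
    {"travel": [0, 0, 0], "twist": 0, "gripper": 0.4},
  ],
)

```text
time: 8.35
ee_pos: [0.5427, 0.3006, 0.105]
eef_rot: [-0.012, 1.0, 0.0, 0.0]
force: [-0.4, 0.5, -2.1]
gripper_width: 0.582
grasp_force: 42.9
```

Call:
send_rows(
  deltas=[
    {"travel": [0, 0, 0.0015], "twist": 0, "gripper": 0.4},
    {"travel": [0, 0, 0], "twist": 0, "gripper": 0.4},
  ],
)

```text
time: 8.52
ee_pos: [0.5434, 0.3006, 0.1048]
eef_rot: [-0.012, 1.0, 0.0, 0.001]
force: [0.5, -1.9, 3.2]
gripper_width: 0.581
grasp_force: 43.6
```

Call:
send_rows(
  deltas=[
    {"travel": [0, 0, 0], "twist": 0, "gripper": 0.85},
    {"travel": [0, 0, 0], "twist": 0, "gripper": 0.85},
    {"travel": [0, 0, 0], "twist": 0, "gripper": 0.85},
    {"travel": [0, 0, 0], "twist": 0, "gripper": 0.85},
    {"travel": [0, 0, -0.01], "twist": 0, "gripper": 0.85},
    {"travel": [0, 0, -0.03], "twist": 0, "gripper": 0.85},
    {"travel": [0, 0, -0.035], "twist": 0, "gripper": 0.85},
    {"travel": [0, 0, -0.035], "twist": 0, "gripper": 0.85},
    {"travel": [0, 0, -0.03], "twist": 0, "gripper": 0.85},
    {"travel": [0.03, 0, 0], "twist": 0, "gripper": 0.85},
    {"travel": [0.03, 0, 0], "twist": 0, "gripper": 0},
    {"travel": [0.03, 0, 0], "twist": 0, "gripper": 0},
  ],
)

```text
time: 9.52
ee_pos: [0.4518, 0.2983, 0.2448]
eef_rot: [-0.011, 1.0, 0.0, 0.001]
force: [-0.5, 1.2, 0.2]
gripper_width: 0.577
grasp_force: 0.0
```

Call:
send_rows(
  deltas=[
    {"travel": [0.034, 0, 0], "twist": 0, "gripper": 0},
    {"travel": [0.034, 0, 0], "twist": 0, "gripper": 0},
    {"travel": [0, 0, 0], "twist": 0, "gripper": 0},
    {"travel": [0, 0, 0], "twist": 0, "gripper": 0},
  ],
)

```text
time: 9.85
ee_pos: [0.3837, 0.297, 0.2446]
eef_rot: [-0.012, 1.0, 0.0, 0.001]
force: [-0.1, 0.9, 1.6]
gripper_width: 0.009
grasp_force: 0.0
```

Run:
```python
from h import *
t=grab("scene"); cv2.imwrite("pics/s5.png",cv2.resize(t["frame"][120:250,280:500],None,fx=3,fy=3))
plan(.385,.299,.108,91.5)
```

```text
pos [0.3847 0.2971 0.2447] psi 91.37 q6 -1.01 twist -0.0023 before [-0.0003  0.0019  0.1367] after [-0.0003  0.0019  0.1367]
```

View pics/s5.png

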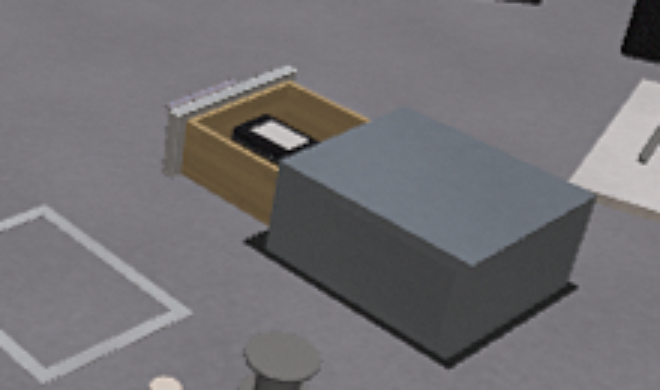

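The scene crop shows the case upright in the drawer, label up, at (278,133), with the drawer still open. Next I push the handle.

Call:
send_rows(
  deltas=[
    {"travel": [0, 0.002, 0.035], "twist": 0, "gripper": 0},
    {"travel": [0, 0, 0.035], "twist": 0, "gripper": 0},
    {"travel": [0, 0, 0.035], "twist": 0, "gripper": 0},
    {"travel": [0, 0, 0.03], "twist": 0, "gripper": 0},
    {"travel": [0, 0, 0], "twist": 0, "gripper": 0},
    {"travel": [-0.012, 0, 0], "twist": 0, "gripper": 0},
    {"travel": [-0.01, 0, 0], "twist": 0, "gripper": 0},
    {"travel": [-0.006, 0, 0], "twist": 0, "gripper": 0},
    {"travel": [-0.008, 0, 0], "twist": 0, "gripper": 0},
    {"travel": [-0.008, 0, 0], "twist": 0, "gripper": 0},
    {"travel": [-0.01, 0, 0], "twist": 0, "gripper": 0},
    {"travel": [-0.01, 0, 0], "twist": 0, "gripper": 0},
  ],
)

```text
time: 10.9
ee_pos: [0.4496, 0.3006, 0.1093]
eef_rot: [-0.012, 1.0, 0.0, 0.0]
force: [-0.8, 0.2, 0.6]
gripper_width: -0.001
grasp_force: 0.7
```

Call:
send_rows(
  deltas=[
    {"travel": [-0.01, 0, 0], "twist": 0, "gripper": 0},
    {"travel": [-0.01, 0, 0], "twist": 0, "gripper": 0},
    {"travel": [-0.01, 0, 0], "twist": 0, "gripper": 0},
    {"travel": [-0.01, 0, 0], "twist": 0, "gripper": 0},
    {"travel": [-0.01, 0, 0], "twist": 0, "gripper": 0},
    {"travel": [-0.01, 0, 0], "twist": 0, "gripper": 0},
  ],
)

```text
time: 11.4
ee_pos: [0.5096, 0.3019, 0.1092]
eef_rot: [-0.012, 1.0, 0.0, 0.0]
force: [-1.3, 0.2, 1.4]
gripper_width: -0.002
grasp_force: 0.7
```

Call:
send_rows(
  deltas=[
    {"travel": [-0.01, 0, 0], "twist": 0, "gripper": 0},
    {"travel": [-0.008, 0, 0], "twist": 0, "gripper": 0},
    {"travel": [-0.006, 0, 0], "twist": 0, "gripper": 0},
    {"travel": [-0.004, 0, 0], "twist": 0, "gripper": 0},
    {"travel": [-0.003, 0, 0], "twist": 0, "gripper": 0},
  ],
)

```text
time: 11.82
ee_pos: [0.54, 0.3024, 0.1086]
eef_rot: [-0.012, 1.0, -0.0, -0.0]
force: [-0.9, -0.1, 1.2]
gripper_width: 0.001
grasp_force: 0.6
```

Call:
send_rows(
  deltas=[
    {"travel": [-0.003, 0, 0], "twist": 0, "gripper": 0},
    {"travel": [-0.003, 0, 0], "twist": 0, "gripper": 0},
    {"travel": [0, 0, 0], "twist": 0, "gripper": 0},
  ],
)

```text
time: 12.07
ee_pos: [0.546, 0.3026, 0.1086]
eef_rot: [-0.012, 1.0, -0.0, 0.0]
force: [-0.3, -0.2, 0.2]
gripper_width: -0.002
grasp_force: 0.0
```

Run:
```python
from h import *
s,d=wrist(); np.savez("w5.npz",f=d["frame"],T=d["cam_to_world"],K=d["intrinsics"]); cv2.imwrite("pics/w5.png",d["frame"])
print(np.round(s["ee_pos"],4),np.round(s["force"],1))
```

```text
[0.546  0.3026 0.1086] [-0.3 -0.2  0.2]
```

View pics/w5.png

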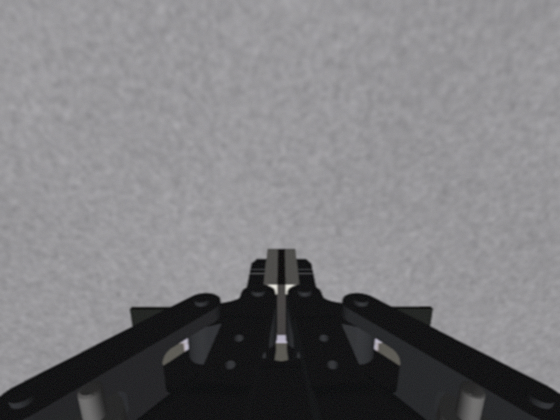

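Only the closed fingers (281,270) and the bar just behind them (280,340) show. I'll keep pushing until the force rises.

Call:
send_rows(
  deltas=[
    {"travel": [-0.003, 0, 0], "twist": 0, "gripper": 0},
    {"travel": [-0.003, 0, 0], "twist": 0, "gripper": 0},
    {"travel": [0, 0, 0], "twist": 0, "gripper": 0},
  ],
)

```text
time: 12.37
ee_pos: [0.5492, 0.3029, 0.1083]
eef_rot: [-0.012, 1.0, -0.001, -0.004]
force: [-18.1, -2.4, 9.8]
gripper_width: -0.002
grasp_force: 9.0
```

Call:
send_rows(
  deltas=[
    {"travel": [-0.003, 0, 0], "twist": 0, "gripper": 0},
    {"travel": [-0.002, 0, 0], "twist": 0, "gripper": 0},
    {"travel": [0, 0, 0], "twist": 0, "gripper": 0},
  ],
)

```text
time: 12.62
ee_pos: [0.5502, 0.3031, 0.1082]
eef_rot: [-0.013, 1.0, -0.002, -0.01]
force: [-45.1, -8.8, 23.9]
gripper_width: -0.0
grasp_force: 22.8
```

Call:
send_rows(
  deltas=[
    {"travel": [0.02, 0, 0], "twist": 0, "gripper": 0},
    {"travel": [0.03, 0, 0], "twist": 0, "gripper": 0},
    {"travel": [0, 0, -0.03], "twist": 0, "gripper": 0},
    {"travel": [0, 0, -0.04], "twist": 0, "gripper": 0},
    {"travel": [0, 0, -0.04], "twist": 0, "gripper": 0},
  ],
)

```text
time: 13.03
ee_pos: [0.5055, 0.3015, 0.2186]
eef_rot: [-0.012, 1.0, -0.001, -0.001]
force: [0.8, 1.7, 0.2]
gripper_width: -0.003
grasp_force: 0.0
```

Run:
```python
from h import *
z=np.load("w2.npz"); d={"cam_to_world":z["T"],"intrinsics":z["K"]}; f=z["f"].astype(int); g=f.mean(2); sat=f.max(2)-f.min(2)
m=win(((g>165)|((sat>60)&(f[...,2]<240))),240,405,180,310); m=cv2.morphologyEx(m.astype(np.uint8),cv2.MORPH_OPEN,np.ones((3,3)))
cs,_=cv2.findContours(m,cv2.RETR_EXTERNAL,cv2.CHAIN_APPROX_NONE); c=max(cs,key=cv2.contourArea)[:,0]
print("rect",rect(d,m,.028))
q=[(271,186),(400,228),(368,303),(248,270)]
print([np.round(onz(d,u,v,.028)[:2]*1000,1).tolist() for u,v in q])
# long +y rail line fit of contour points between first two corners
a,b=np.array(q[0]),np.array(q[1]); n=np.array([-(b-a)[1],(b-a)[0]])/np.linalg.norm(b-a)
k=[p for p in c if abs((p-a)@n)<5 and 10<(p-a)@(b-a)/np.linalg.norm(b-a)<120]
w=np.array([onz(d,u,v,.028)[:2] for u,v in k]); vx,vy,x0,y0=cv2.fitLine(w.astype(np.float32),cv2.DIST_HUBER,0,.001,.001).ravel(); print("rail angle",np.degrees(np.arctan2(vy,vx)),x0,y0,len(k))
t=grab("top"); F=t["frame"].astype(int); G=F.mean(2); S=F.max(2)-F.min(2)
print("top",rect(t,win((G>150)|(S>45),338,386,196,256),.028))
print("case hidden; front rows:",[np.where(G[170:215,c]>160)[0][[0,-1]]+170 for c in (165,180) if (G[170:215,c]>160).any()])
n=np.argwhere(win(S>40,338,386,196,256)).mean(0)[::-1]; n2=np.argwhere(win(sat>60,250,375,190,300)).mean(0)[::-1]; print("board tri",tri(ray(t,*n),ray(d,*n2)))
plan(.46,-.22,.25,98)
```

```text
rect [ 448.7 -274.6  160.1  110.1    8. ]
[[364.0, -229.6], [519.5, -211.9], [534.4, -313.8], [381.5, -335.0]]
rail angle 8.089896 0.4374874 -0.22109808 105
top [ 448.6 -275.   159.9  109.5    7.9]
case hidden; front rows: [array([189, 202]), array([181, 184])]
board tri (array([ 0.45433826, -0.27583957,  0.01436207]), np.float64(0.001186581707856281))
pos [0.5083 0.3028 0.23  ] psi 91.36 q6 -1.12 twist -0.1159 before [ 0.0607 -0.5215 -0.02  ] after [ 0.1206 -0.511  -0.02  ]
```

Run:
```python
from h import *
s,d=wrist(); M=np.array(d["mount"])
for r in (248,249,250,262):
    o,v=ray(d,281,r,M)
    print(r,[round(float((o+v*(x-o[0])/v[0])[2]),4) for x in (0,.011)])
print(s["gripper_width"])
```

```text
248 [0.0936, 0.0679]
249 [0.0922, 0.0668]
250 [0.0908, 0.0656]
262 [0.0759, 0.053]
0.003127064726350895
```

Call:
send_rows(
  deltas=[
    {"travel": [0, 0, 0], "twist": -0.116, "gripper": 0.3},
    {"travel": [0.0102, -0.0367, 0], "twist": 0, "gripper": 0.3},
    {"travel": [0.0102, -0.0367, 0], "twist": 0, "gripper": 0.3},
    {"travel": [0.0102, -0.0367, 0], "twist": 0, "gripper": 0.3},
    {"travel": [0.0102, -0.0367, 0], "twist": 0, "gripper": 0.3},
    {"travel": [0.0102, -0.0367, 0], "twist": 0, "gripper": 0.3},
    {"travel": [0.0102, -0.0367, 0], "twist": 0, "gripper": 0.3},
    {"travel": [0.0102, -0.0367, 0], "twist": 0, "gripper": 0.3},
    {"travel": [0.0102, -0.0367, 0], "twist": 0, "gripper": 0.3},
    {"travel": [0.0102, -0.0367, 0], "twist": 0, "gripper": 0.3},
    {"travel": [0.0102, -0.0367, 0], "twist": 0, "gripper": 0.3},
    {"travel": [0.0102, -0.0367, 0], "twist": 0, "gripper": 0.3},
  ],
)

```text
time: 14.13
ee_pos: [0.4511, -0.1155, 0.2189]
eef_rot: [-0.07, 0.998, -0.0, 0.001]
force: [1.4, 0.4, 0.2]
gripper_width: 0.302
grasp_force: 0.0
```

Call:
send_rows(
  deltas=[
    {"travel": [0.0102, -0.0367, 0], "twist": 0, "gripper": 0.3},
    {"travel": [0.0102, -0.0367, 0], "twist": 0, "gripper": 0.3},
    {"travel": [0.0102, -0.0367, 0], "twist": 0, "gripper": 0.3},
    {"travel": [0, 0, 0.03], "twist": 0, "gripper": 0.3},
    {"travel": [0, 0, 0], "twist": 0, "gripper": 0.3},
    {"travel": [0, 0, 0], "twist": 0, "gripper": 0.3},
  ],
)

```text
time: 14.63
ee_pos: [0.4358, -0.2265, 0.1873]
eef_rot: [-0.069, 0.998, 0.001, -0.001]
force: [0.4, -0.3, 0.9]
gripper_width: 0.3
grasp_force: 0.0
```

Run:
```python
from h import *
plan(.4387,-.2257,.120,98)
t=grab("top"); F=t["frame"]; cv2.imwrite("pics/t6.png",F)
G=F.astype(int).mean(2); print(G[176:200,165].astype(int))
```

```text
pos [ 0.4358 -0.2265  0.1873] psi 97.94 q6 -2.26 twist -0.001 before [-0.003   0.0004  0.0673] after [-0.003   0.0004  0.0673]
[128 128 128 128 126 115 173 172 173 171  72  82  65  57  59  79 129 130
 129 127 129 131 132 131]
```

Call:
send_rows(
  deltas=[
    {"travel": [-0.003, 0, 0.03], "twist": 0, "gripper": 0.3},
    {"travel": [0, 0, 0.03], "twist": 0, "gripper": 0.3},
    {"travel": [0, 0, 0.015], "twist": 0, "gripper": 0.3},
    {"travel": [0, 0, 0.008], "twist": 0, "gripper": 0.3},
    {"travel": [0, 0, 0], "twist": 0, "gripper": 0.3},
    {"travel": [0, 0, 0], "twist": 0, "gripper": 0.3},
  ],
)

```text
time: 15.18
ee_pos: [0.4404, -0.2263, 0.1071]
eef_rot: [-0.07, 0.998, -0.001, 0.001]
force: [0.3, 0.1, 0.6]
gripper_width: 0.304
grasp_force: 0.0
```

Run:
```python
from h import *
plan(.4387,-.2257,.0955,98)
s,d=wrist(); cv2.imwrite("pics/w7.png",d["frame"])
```

```text
pos [ 0.4404 -0.2263  0.1071] psi 98.05 q6 -2.26 twist 0.0008 before [0.0016 0.0008 0.0116] after [0.0016 0.0008 0.0116]
```

View pics/w7.png

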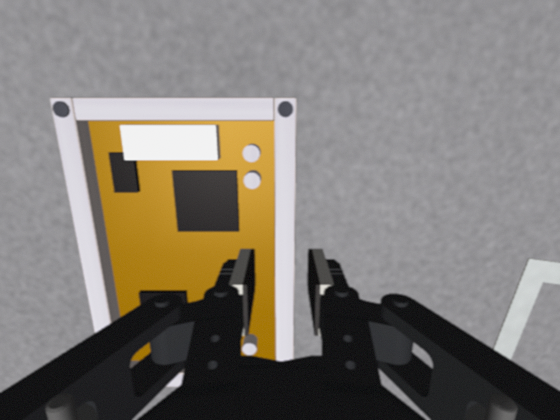

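The rail (columns 275–295) lies between the fingers (252 and 312), and the nearest tall parts at (252,180) and (249,345) are clear of the pads. I'll descend and grip.

Call:
send_rows(
  deltas=[
    {"travel": [0.0015, 0.001, 0.006], "twist": 0, "gripper": 0.3},
    {"travel": [0, 0, 0.004], "twist": 0, "gripper": 0.3},
    {"travel": [0, 0, 0.002], "twist": 0, "gripper": 0.3},
    {"travel": [0, 0, 0], "twist": 0, "gripper": 0.3},
  ],
  force=30,
)

```text
time: 15.57
ee_pos: [0.4376, -0.2256, 0.0932]
eef_rot: [-0.07, 0.998, 0.0, -0.0]
force: [0.3, -0.1, 0.2]
gripper_width: 0.302
grasp_force: 0.0
```

Call:
send_rows(
  deltas=[
    {"travel": [0, 0, 0], "twist": 0, "gripper": 0.05},
    {"travel": [0, 0, 0], "twist": 0, "gripper": 0.05},
    {"travel": [0, 0, 0], "twist": 0, "gripper": 0.05},
    {"travel": [0, 0, 0], "twist": 0, "gripper": 0.05},
  ],
  force=30,
)

```text
time: 15.9
ee_pos: [0.4379, -0.2257, 0.0938]
eef_rot: [-0.07, 0.998, 0.0, 0.0]
force: [-1.4, 1.1, 1.6]
gripper_width: 0.104
grasp_force: 31.3
```

Call:
send_rows(
  deltas=[
    {"travel": [0, 0, 0], "twist": 0.035, "gripper": 0.05},
    {"travel": [0, 0, 0], "twist": 0.035, "gripper": 0.05},
    {"travel": [0, 0, 0], "twist": 0.035, "gripper": 0.05},
    {"travel": [0, 0, 0], "twist": 0.035, "gripper": 0.05},
    {"travel": [0, 0, 0], "twist": 0, "gripper": 0.05},
    {"travel": [-0.0066, 0.0188, 0], "twist": 0, "gripper": 0.05},
    {"travel": [-0.0066, 0.0188, 0], "twist": 0, "gripper": 0.05},
    {"travel": [0, 0, 0], "twist": 0, "gripper": 0.05},
  ],
)

```text
time: 16.57
ee_pos: [0.4517, -0.1863, 0.0938]
eef_rot: [-0.001, 1.0, 0.0, 0.0]
force: [1.6, 6.0, 2.0]
gripper_width: 0.103
grasp_force: 31.5
```

Run:
```python
from h import *
s=ctrl.get_state(); plan(.5366,.0567,.0935,90); print(s["force"],s["moment"],s["grasp_force"])
```

```text
pos [ 0.4517 -0.1863  0.0938] psi 90.08 q6 -2.04 twist 0.0015 before [-0.0852  0.2429  0.0003] after [-0.0849  0.243   0.0003]
[1.58677194 6.03433182 2.01006795] [ 0.97046501 -0.20509071 -0.04482707] 31.529416143894196
```

Call:
send_rows(
  deltas=[
    {"travel": [-0.0066, 0.0188, 0], "twist": 0, "gripper": 0.05},
    {"travel": [-0.0066, 0.0188, 0], "twist": 0, "gripper": 0.05},
    {"travel": [-0.0066, 0.0188, 0], "twist": 0, "gripper": 0.05},
    {"travel": [-0.0066, 0.0188, 0], "twist": 0, "gripper": 0.05},
    {"travel": [-0.0066, 0.0188, 0], "twist": 0, "gripper": 0.05},
    {"travel": [-0.0066, 0.0188, 0], "twist": 0, "gripper": 0.05},
    {"travel": [-0.0066, 0.0188, 0], "twist": 0, "gripper": 0.05},
    {"travel": [-0.0066, 0.0188, 0], "twist": 0, "gripper": 0.05},
    {"travel": [-0.0066, 0.0188, 0], "twist": 0, "gripper": 0.05},
    {"travel": [-0.0066, 0.0188, 0], "twist": 0, "gripper": 0.05},
    {"travel": [0, 0, 0], "twist": 0, "gripper": 0.05},
    {"travel": [0, 0, 0], "twist": 0, "gripper": 0.05},
  ],
)

```text
time: 17.57
ee_pos: [0.5176, 0.0007, 0.0938]
eef_rot: [-0.001, 1.0, 0.001, 0.0]
force: [1.4, 5.4, 0.5]
gripper_width: 0.103
grasp_force: 31.6
```

Run:
```python
from h import *
plan(.5366,.0567,.0935,90)
```

```text
pos [0.5176 0.0007 0.0938] psi 90.1 q6 -1.64 twist 0.0018 before [-0.0191  0.056   0.0003] after [-0.019   0.056   0.0003]
```

Next: finish the slide, release, rise and check.

Call:
send_rows(
  deltas=[
    {"travel": [-0.0063, 0.0187, 0], "twist": 0.002, "gripper": 0.05},
    {"travel": [-0.0063, 0.0187, 0], "twist": 0, "gripper": 0.05},
    {"travel": [-0.0064, 0.0186, 0], "twist": 0, "gripper": 0.05},
    {"travel": [0, 0, 0], "twist": 0, "gripper": 0.05},
    {"travel": [0, 0, 0], "twist": 0, "gripper": 0.05},
    {"travel": [0, 0, 0], "twist": 0, "gripper": 0.3},
    {"travel": [0, 0, 0], "twist": 0, "gripper": 0.3},
    {"travel": [0, 0, 0], "twist": 0, "gripper": 0.3},
  ],
)

```text
time: 18.23
ee_pos: [0.5361, 0.0547, 0.0934]
eef_rot: [0.002, 1.0, -0.0, -0.0]
force: [0.4, 0.6, 0.2]
gripper_width: 0.3
grasp_force: 0.0
```

Call:
send_rows(
  deltas=[
    {"travel": [0, 0, -0.01], "twist": 0, "gripper": 0.3},
    {"travel": [0, 0, -0.03], "twist": 0, "gripper": 0.3},
    {"travel": [0, 0, -0.04], "twist": 0, "gripper": 0.3},
    {"travel": [0, 0, -0.04], "twist": 0, "gripper": 0.3},
    {"travel": [0.03, 0, -0.03], "twist": 0, "gripper": 0.3},
    {"travel": [0.04, 0, -0.03], "twist": 0, "gripper": 0.3},
    {"travel": [0.04, 0, -0.01], "twist": 0, "gripper": 0.3},
    {"travel": [0.04, 0, 0], "twist": 0, "gripper": 0.3},
    {"travel": [0, 0, 0], "twist": 0, "gripper": 0.3},
  ],
)

```text
time: 18.98
ee_pos: [0.3883, 0.056, 0.2792]
eef_rot: [0.001, 1.0, -0.0, 0.001]
force: [0.2, -0.1, -0.8]
gripper_width: 0.301
grasp_force: 0.0
```

Run:
```python
from h import *
t=grab("top"); F=t["frame"].astype(int); G=F.mean(2); S=F.max(2)-F.min(2)
cv2.imwrite("pics/t8.png",cv2.resize(t["frame"][100:260,140:320],None,fx=3.5,fy=3.5))
print("tape",rect(t,win(G>150,245,310,165,242),0))
print("amber",rect(t,win(S>40,250,306,168,238),.018))
```

```text
tape [540.1   6.9 219.  168.1 180. ]
amber [540.4   4.7 137.7  88.9 178.7]
```

View pics/t8.png

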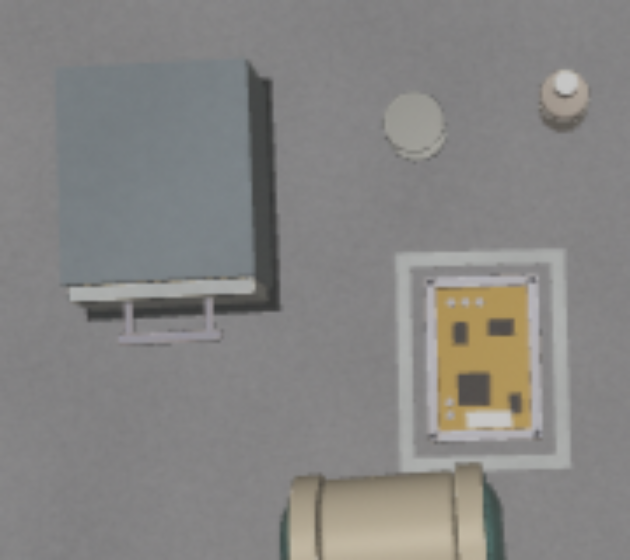

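The carrier at (485,358) lies well inside the tape with a gap all round, the drawer front at (162,290) is flush with the cabinet, and spool and bottle stand where they were. I'm handing it in.

```bash
python3 -c "
from rig import ctrl
print(ctrl.job_done())"
```

```text
the job is handed in; nothing more can be done
None
```

I handed the job in at about 19 s of robot time: the case is upright in the shut drawer, the carrier lies flat inside the tape about 2 mm off centre, and the bottle and spool were left alone. No verdict came back, and I could not see the case once the drawer was shut.

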